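# Transfer a row of milk samples to the bath rack in order

### The job

Load the steel bath rack with the four milk sample tubes from the blue delivery rack, one after another, and keep their order: begin with the tube next to the blue rack's red marker, which goes into the cell next to the steel rack's red marker, then the second into the second cell, and so on along the row. The samples are timed and recorded by their place in the row, so none may be taken out of turn or change its place. Leave every tube standing upright in its cell, tip none over, and leave the small glass beaker and the amber dropper bottle where they are.

Things in the scene. Friction and masses are not known exactly. Their poses are not given: they have to be found in the camera images.
- tube_blue: Milk sample tube with a blue screw cap: upright clear cylinder 28 mm in diameter, flat bottom, white label band; cap 32 mm in diameter, 73 to 92 mm above the underside; 92 mm tall in all, about 45 g, loose. Origin: centre of its underside, z up. Stands at the start in any one of the blue rack's four cells.
- tube_yellow: Milk sample tube with a yellow screw cap: upright clear cylinder 28 mm in diameter, flat bottom, white label band; cap 32 mm in diameter, 73 to 92 mm above the underside; 92 mm tall in all, about 45 g, loose. Origin: centre of its underside, z up. Stands at the start in any one of the blue rack's four cells.
- tube_green: Milk sample tube with a green screw cap: upright clear cylinder 28 mm in diameter, flat bottom, white label band; cap 32 mm in diameter, 73 to 92 mm above the underside; 92 mm tall in all, about 45 g, loose. Origin: centre of its underside, z up. Stands at the start in any one of the blue rack's four cells.
- tube_white: Milk sample tube with a white screw cap: upright clear cylinder 28 mm in diameter, flat bottom, white label band; cap 32 mm in diameter, 73 to 92 mm above the underside; 92 mm tall in all, about 45 g, loose. Origin: centre of its underside, z up. Stands at the start in any one of the blue rack's four cells.
- delivery_rack: Blue plastic delivery rack, 52 x 193 mm, walls 44 mm high (partitions 40 mm), a marker sleeve at each end. Four open-topped cells, 44 x 44 mm, in a row along its y axis, centres at x = 0, y = -70.5, -23.5, 23.5, 70.5 mm; floor 4 mm above the bench, 8 mm of play round a tube. Origin: centre of the underside. Fixed. A drawer cabinet 0.21 m tall stands on the bench to the right.
- bath_rack: Stainless steel wire rack for the water bath, 50 x 191 mm, top wires 45 mm high, 3 mm wire, empty at the start, a marker sleeve at each end. Four open-topped cells, 44 x 44 mm, in a row along its y axis, centres at x = 0, y = -70.5, -23.5, 23.5, 70.5 mm; floor 4 mm above the bench, 8 mm of play round a tube. Origin: centre of the underside. Fixed.
- delivery_red_end: Red plastic marker sleeve, 44 x 18 x 14 mm, on one end of the blue delivery rack: the row begins there. Origin: centre of its underside, 30 mm above the bench, on the rack's y axis at y = +107 or -107 mm, which of the two differs from start to start; a like grey sleeve sits on the other end. Fixed.
- bath_red_end: Red plastic marker sleeve, 44 x 18 x 14 mm, on one end of the steel bath rack: the row begins there. Origin: centre of its underside, 30 mm above the bench, on the rack's y axis at y = +107 or -107 mm, which of the two differs from start to start; a like grey sleeve sits on the other end. Fixed.
- beaker: Bystander: empty small glass beaker, 55 mm in diameter, 71 mm tall, loose, near the left edge of the bench. Origin: centre of its underside.
- dropper: Bystander: amber dropper bottle with a black top, 33 mm in diameter, 105 mm tall, loose, at the front left of the bench. Origin: centre of its underside.

How it is judged:
By the outcome, as a careful person would: the job done as asked, in the order asked, and still so for the second after the job is handed in, with the robot touching nothing.
It also fails if it takes over 96 s, if anything falls off the work surface, if the arm or the gripper's body presses on something with over 40 N, if the wrist force passes 120 N, or if a joint passes its speed limit or range.

### The arm

A 6-joint arm with a two-finger parallel gripper is mounted at the origin on a cart in front of the work surface, level with it; the furniture and walls round the work are solid. World frame = base frame: x ahead of the robot, y to its left, z up, the work surface at z = 0. Lengths are in m, angles in rad, forces in N, time in s.
With the tool pointing down it reaches from about 0.35 to 0.975 m from the base axis. Payload 4.9 kg.
Tool frame: the origin (TCP) lies on the front face of the gripper's body, between the roots of the fingers; the fingertips stand ctrl.finger_overhang ahead of it and the grasp point (between the pads) lies 54 mm ahead of it (ctrl.finger_overhang is the distance from the TCP to the fingertips, in m); z points along the fingers, y is the line along which they close (so a half turn about z gives the same grasp; the last joint's range is limited). The gripper opens to 85 mm and grips with 20 to 120 N. Pads are 22 mm wide; open, the fingers measure 114 mm over their backs; the gripper's body (76 mm by 85 mm) begins 54 mm behind the grasp point. The pads swing forward as they close: fully open they stand 13 mm farther back than shut.
Start: joints at [-1.24, 0.053, 1.613, -0, 1.476, -0.119], TCP at [0.272, -0.563, 0.304] pointing down, gripper open.
Joint ranges: [-3.01, 3.01], [-1.01, 2.22], [0.06, 2.58], [-1.02, 4.17], [0.09, 2.62], [-3.14, 3.14]. Speed limits (rad/s): [2.57, 2.57, 3.14, 3.14, 3.14, 3.14].

### API

Orientations are given as a rotation vector (axis times angle).
In Python, from station import ctrl, vision gives the robot as it stands. The module is installed in compiled form; this text tells all that it offers.
- The arm moves only by the tool drive_tool, never from a script. Its argument "rows" is a list of rows, each a list of 2 entries, a list of its own where there are three numbers: the shift along the tool's x, y, z in m, then the turn about the tool's z in rad. A call has 1 to 10 rows; each row shifts and turns the commanded pose from where the row before left it, along the tool's axes as they then stand; what a row does not reach is not made up. A row lasts 1/10 s, in which the tool goes at most 50 mm and 8.59 degrees, less where a joint would pass 70% of its speed; a pose out of reach is approached as far as the arm can. A call with a gripper value outside its range is refused whole. "jaw" is the closure, from 0 (fully open) to 1 (shut), set as the call begins (left out, the last holds). The fingers move at their own pace and stop on an object; "grip_force" is the grip in N (left out, the last holds). Time passes only in rows, so rows that do not move let the fingers close. It gives the time, the measured TCP pose, the force, the opening and the grip force at its end, in the units of the state.
- ctrl.get_obs(): the state, without advancing time (a new reading comes with each control period).
- vision.get_image(name): name is "scene" or "top"; returns a dict with "image" (384x512x3 uint8, blue, green, red), "vertical_fov" (degrees; the focal length in pixels is half the picture's height over the tangent of half this angle, whatever the lens; pixels are square), "cx", "cy" (the principal point, pixels), "R" (3x3) and "t" (3): a world point X has camera coordinates R X + t. Camera axes: x right, y down, z forward; pixel columns grow to the right and rows downward; lengths in m; the calibration is good to about 2 mm. A picture is of the moment at which its call begins. There is no depth.
- ctrl.finish_job(): hands the job in; it is judged then, once.
The state is a dict: "t": time; "q": joint angles; "dq": joint speeds; "effort": joint torques, N m; "tool_pos": TCP position; "tool_rot": TCP orientation; "contact_force": force on the tool from outside, world axes, zero at the start; "wrist_torque": the same for the moment, N m; "opening": finger opening in m; "grip_force": force on a finger pad.
Only numpy, scipy, OpenCV 4.12 (cv2) and the standard library are available. Lean on these libraries where they do the work, as an engineer would, in place of code of your own. Each camera call takes 0.05 s, during which the arm holds its last target. There are 200 camera calls.

## Working session

There is one attempt and no reset: what is moved stays moved. The work goes in short steps, Python scripts to look and compute and a tool call to move; the robot and the scene stay as the last step left them, time stands still between calls to the robot, and variables do not carry over. Pictures are saved under pics/ and viewed, at most 14 in all, crops included, and the job is handed in when it is done.

Besides the shell and the picture viewer there is one more tool, called after "Request:" in YAML: its name, and indented under it one key for each argument. drive_tool: Moves the arm, as the interface text tells. Its arguments: {"type":"object","properties":{"rows":{"type":"array","items":{"type":"array"}},"jaw":{"type":"number"},"grip_force":{"type":"number"}},"required":["rows"]}

```bash
mkdir -p pics; ls; python3 - <<'E'
from station import ctrl, vision
import cv2, numpy as np
o=ctrl.get_obs()
for k,v in o.items(): print(k,np.round(v,4))
print(ctrl.finger_overhang)
for n in("scene","top"):
    d=vision.get_image(n); cv2.imwrite(f"pics/{n}0.png",d["image"]); print(n,d["vertical_fov"],d["cx"],d["cy"],np.round(d["R"],4).tolist(),np.round(d["t"],4))
E
```

```text
pics
t 0.0
q [-1.24    0.0533  1.6143  0.      1.476  -0.119 ]
dq [ 0.     -0.0011 -0.001  -0.0012  0.0014 -0.0024]
effort [-5.00000e-04 -3.93678e+01 -3.70177e+01 -2.00000e-04  7.00000e-03
  0.00000e+00]
tool_pos [ 0.2716 -0.5624  0.3027]
tool_rot [-3.0605e+00 -7.0010e-01  3.0000e-04]
contact_force [0.1811 0.7857 0.2441]
wrist_torque [-0.0277  0.0066  0.0247]
grip_force 0.0
opening 0.0854
0.0726
scene 42.67529584982627 264.5362426910326 191.70941721425024 [[-0.6658, -0.7461, 0.0044], [-0.632, 0.5608, -0.5349], [0.3966, -0.3589, -0.8449]] [0.4563 0.2565 0.7955]
top 46.772857215078474 259.28958341431485 192.7051474744535 [[-0.0224, -0.9997, 0.0096], [-0.9814, 0.0201, -0.1908], [0.1906, -0.0137, -0.9816]] [0.1768 0.5129 0.9556]
```

View pics/scene0.png

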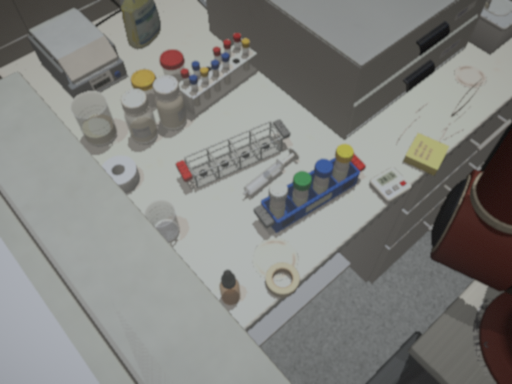

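View pics/top0.png

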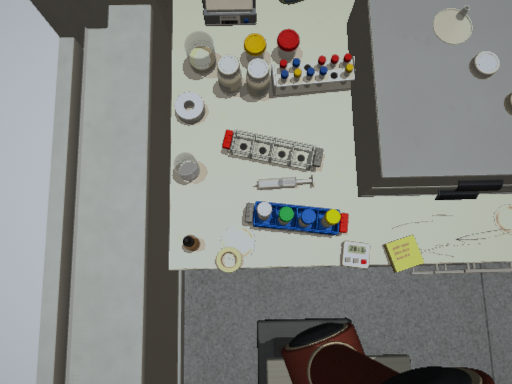

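The red markers are at the right end of the blue rack, px (344,222), and at the left end of the steel rack, px (228,140). The order is therefore yellow, blue, green, white, going into the steel cells from left to right.

```bash
cat > h.py <<'E'
import cv2, numpy as np
from station import ctrl, vision
def cam(n): return vision.get_image(n)
def ray(d,uv):
    f=192/np.tan(np.radians(d["vertical_fov"]/2)); R=np.array(d["R"]);t=np.array(d["t"])
    return -R.T@t, R.T@np.array([(uv[0]-d["cx"])/f,(uv[1]-d["cy"])/f,1])
def onz(d,uv,z):
    c,r=ray(d,uv); return c+r*(z-c[2])/r[2]
def tri(d1,a,d2,b):
    c1,r1=ray(d1,a);c2,r2=ray(d2,b)
    s=np.linalg.lstsq(np.c_[r1,-r2],c2-c1,rcond=None)[0]
    p,q=c1+s[0]*r1,c2+s[1]*r2; return (p+q)/2,np.linalg.norm(p-q)
HUE={"red":[(0,6),(174,180)],"yellow":[(22,34)],"green":[(50,80)],"blue":[(105,125)]}
def blobs(img,c,box,smin=120,vmin=60):
    h=cv2.cvtColor(img,cv2.COLOR_BGR2HSV); m=np.zeros(h.shape[:2],np.uint8)
    for a,b in HUE[c]: m|=cv2.inRange(h,(a,smin,vmin),(b,255,255))
    k=np.zeros_like(m);x0,y0,x1,y1=box;k[y0:y1,x0:x1]=m[y0:y1,x0:x1]
    n,l,s,ce=cv2.connectedComponentsWithStats(k)
    return [(np.round(ce[i],1),s[i].tolist()) for i in range(1,n) if s[i][4]>25]
E
python3 - <<'E'
from h import *
T=cam("top");S=cam("scene")
for c in HUE: 
  print(c,"top",blobs(T["image"],c,(215,120,360,245))); print("  scene",blobs(S["image"],c,(170,115,370,230)))
a=np.hstack([cv2.resize(T["image"][120:245,215:360],None,fx=5,fy=4.8,interpolation=2)]);cv2.imwrite("pics/t1.png",a)
# cabinet edge at z .21
for uv in[(357,195),(347,0),(366,178)]: print(uv,onz(T,uv,0).round(3),onz(T,uv,.21).round(3))
E
```

```text
red top [(array([227.4, 139. ]), [222, 130, 11, 19, 140]), (array([343.4, 222.6]), [339, 213, 9, 20, 147])]
  scene [(array([357.5, 162.8]), [352, 155, 13, 15, 98]), (array([183.5, 169.8]), [177, 161, 14, 18, 139])]
yellow top [(array([332.2, 216.6]), [324, 209, 17, 16, 197])]
  scene [(array([344.5, 152.4]), [337, 145, 16, 16, 204])]
green top [(array([286. , 213.7]), [279, 207, 15, 15, 182])]
  scene []
blue top [(array([295.9, 219.5]), [253, 202, 86, 33, 1282])]
  scene [(array([324.3, 166.1]), [316, 160, 19, 14, 198]), (array([318.4, 195.9]), [273, 164, 86, 59, 350]), (array([264.5, 201.9]), [262, 198, 7, 10, 26])]
(357, 195) [ 0.516 -0.067  0.   ] [ 0.477 -0.017  0.21 ]
(347, 0) [ 1.031 -0.074  0.   ] [ 0.888 -0.023  0.21 ]
(366, 178) [ 0.557 -0.091  0.   ] [ 0.51  -0.036  0.21 ]
```

View pics/t1.png

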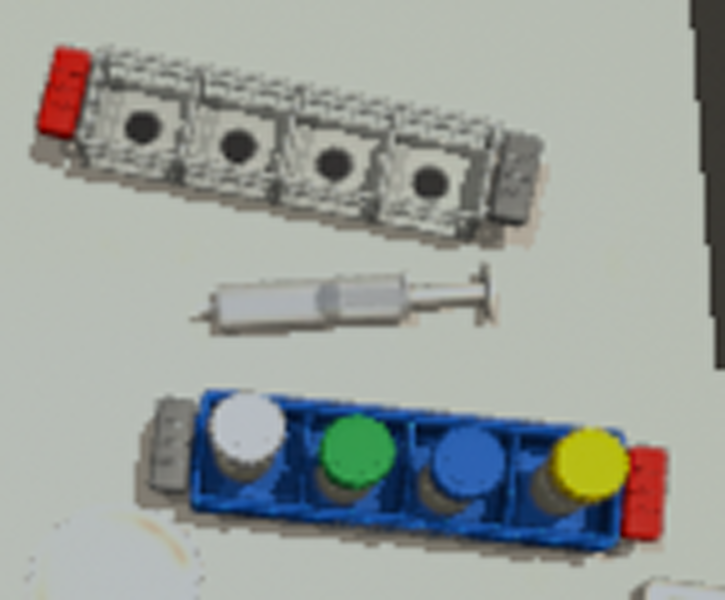

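The zoomed crop shows cap tops at crop px yellow (591,464), blue (468,461), green (357,452), white (247,427). Steel floor discs are at (143,127), (238,146), (334,164), (431,182). Steel marker tops are at (65,91) and (517,178), and blue marker tops at (172,444) and (646,493). Next I'll convert these and check the spacings.

```bash
python3 - <<'E'
from h import *
T=cam("top");S=cam("scene")
C=lambda p:(215+(p[0]+.5)/5-.5,120+(p[1]+.5)/4.8-.5)
caps={"Y":(591,464),"B":(468,461),"G":(357,452),"W":(247,427)}
for k,p in caps.items(): print(k,onz(T,C(p),.096).round(4))
disc=[onz(T,C(p),.002) for p in[(143,127),(238,146),(334,164),(431,182)]]
print("discs",np.round(disc,4),np.linalg.norm(np.diff(disc,axis=0),axis=1))
for a,b in[((65,91),(517,178)),((646,493),(172,444))]:
    A,B=onz(T,C(a),.044),onz(T,C(b),.044);d=B-A;n=d/np.linalg.norm(d)
    print("ends",A.round(4),B.round(4),"len",np.linalg.norm(d),"yaw dir",np.degrees(np.arctan2(d[1],d[0])))
    print(np.round([ (A+B)/2+n*s for s in(-.0705,-.0235,.0235,.0705)],4))
# two view check of red markers and yellow cap
print(tri(T,(332.2,216.6),S,(344.5,152.4)))
print(tri(T,(227.4,139),S,(183.5,169.8)),tri(T,(343.4,222.6),S,(357.5,162.8)))
x0,y0=160,110
cv2.imwrite("pics/s1.png",cv2.resize(S["image"][110:240,165:375],None,fx=3.8,fy=3.8,interpolation=2))
E
```

```text
Y [0.4529 0.0107 0.096 ]
B [0.4553 0.0632 0.096 ]
G [0.4604 0.1104 0.096 ]
W [0.4726 0.1571 0.096 ]
discs [[0.6412 0.2014 0.002 ]
 [0.6304 0.1557 0.002 ]
 [0.6201 0.1097 0.002 ]
 [0.6098 0.0632 0.002 ]] [0.04694787 0.04719398 0.04754965]
ends [0.6472 0.2365 0.044 ] [0.5994 0.0281 0.044 ] len 0.2137927405864134 yaw dir -102.90235203305085
[[0.639  0.201  0.044 ]
 [0.6286 0.1552 0.044 ]
 [0.6181 0.1094 0.044 ]
 [0.6076 0.0636 0.044 ]]
ends [ 0.4458 -0.0227  0.044 ] [0.4734 0.1898 0.044 ] len 0.2143106995556992 yaw dir 82.59313001282423
[[0.4505 0.0137 0.044 ]
 [0.4566 0.0603 0.044 ]
 [0.4626 0.1069 0.044 ]
 [0.4687 0.1535 0.044 ]]
(array([0.45365835, 0.01101313, 0.08879653]), np.float64(0.001093291486916697))
(array([0.64830315, 0.23793818, 0.04017001]), np.float64(0.00231345261716057)) (array([ 0.44498616, -0.02471118,  0.03338627]), np.float64(0.0033200863389377883))
```

View pics/s1.png

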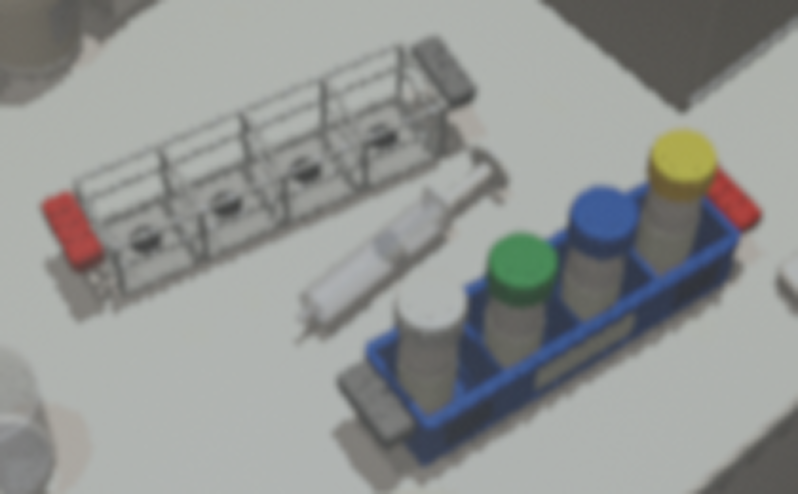

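```bash
cat >> h.py <<'E'
from scipy.spatial.transform import Rotation as Ro
P={"Y":(.4530,.0110),"B":(.4553,.0632),"G":(.4604,.1104),"W":(.4726,.1571)}
D={"Y":(.640,.2012),"B":(.6295,.1555),"G":(.619,.1095),"W":(.6087,.0634)}
def go(xy,z,adeg):
    o=ctrl.get_obs();R=Ro.from_rotvec(o["tool_rot"]).as_matrix()
    y=R[:,1]; a=np.degrees(np.arctan2(y[1],y[0])); turn=-np.radians((adeg-a+90)%180-90)
    Rf=R@Ro.from_rotvec([0,0,turn]).as_matrix()
    s=Rf.T@(np.array([*xy,z])-o["tool_pos"])
    print("t",round(o["t"],2),"pos",np.round(o["tool_pos"],4),"a",round(a,1),"tilt",np.round(R[:,2],3),"turn",round(turn,3),"then shift mm",(s*1000).round(1),"open",round(o["opening"],4),"gf",round(o["grip_force"],1))
E
python3 -c "
from h import *
go(P['Y'],.26,-7.4)"
```

```text
t 0.3 pos [ 0.2717 -0.5627  0.3035] a -64.2 tilt [-0.     0.001 -1.   ] turn -0.992 then shift mm [592.2 105.9  43.8] open 0.0856 gf 0.0
```

Request:
drive_tool:
  rows:
    - [[0,0,0],-0.142]
    - [[0,0,0],-0.142]
    - [[0,0,0],-0.142]
    - [[0,0,0],-0.142]
    - [[0,0,0],-0.142]
    - [[0,0,0],-0.142]
    - [[0,0,0],-0.14]
    - [[20,0,0],0]
    - [[0,0,0],0]
  jaw: 0
  grip_force: 30

```text
t: 1.2
tool_pos: [0.2783, -0.5089, 0.3007]
tool_rot: [-2.353, -2.072, -0.005]
contact_force: [-0.5, -0.4, -0.2]
opening: 0.0852
grip_force: 0.0
```

I entered that shift in mm by mistake. The interface capped it at 50 mm in the intended direction, so no harm was done; I'll use metres from here.

```bash
python3 -c "
from h import *
go(P['Y'],.25,-7.4)"
```

```text
t 1.2 pos [ 0.2783 -0.5089  0.3007] a -7.3 tilt [-0.002  0.007 -1.   ] turn 0.002 then shift mm [537.7 106.4  54.1] open 0.0852 gf 0.0
```

Request:
drive_tool:
  rows:
    - [[0.044,0.009,0.002],0]
    - [[0.044,0.009,0.002],0]
    - [[0.044,0.009,0.002],0]
    - [[0.044,0.009,0.002],0]
    - [[0.044,0.009,0.002],0]
    - [[0.044,0.009,0.002],0]
    - [[0.044,0.009,0.002],0]
    - [[0.044,0.009,0.002],0]
    - [[0.044,0.009,0.002],0]
    - [[0.044,0.009,0.002],0]

```text
t: 2.2
tool_pos: [0.4244, -0.0868, 0.2845]
tool_rot: [2.359, 2.072, 0.001]
contact_force: [0.9, -0.4, -0.0]
opening: 0.0855
grip_force: 0.0
```

Request:
drive_tool:
  rows:
    - [[0.04,0.01,0.01],0]
    - [[0.03,0.0,0.01],0]
    - [[0.02,0,0.01],0]
    - [[0,0,0],0]
    - [[0,0,0],0]

```text
t: 2.7
tool_pos: [0.4456, -0.0006, 0.2541]
tool_rot: [2.359, 2.074, -0.001]
contact_force: [-0.5, -1.1, 0.3]
opening: 0.0851
grip_force: 0.0
```

```bash
python3 -c "
from h import *
go(P['Y'],.138,-7.4)"
```

```text
t 2.7 pos [ 0.4456 -0.0006  0.2541] a -7.3 tilt [ 0.    -0.001 -1.   ] turn 0.001 then shift mm [ 12.5   5.8 116.1] open 0.0851 gf 0.0
```

Request:
drive_tool:
  rows:
    - [[0.0125,0.006,0],0]
    - [[0,0,0.029],0]
    - [[0,0,0.029],0]
    - [[0,0,0.029],0]
    - [[0,0,0.029],0]
    - [[0,0,0],0]
    - [[0,0,0],0]

```text
t: 3.4
tool_pos: [0.4536, 0.0108, 0.1385]
tool_rot: [-2.361, -2.072, -0.0]
contact_force: [0.9, 0.1, 0.2]
opening: 0.0853
grip_force: 0.0
```

```bash
python3 -c "
from h import *
go(P['Y'],.138,-7.4)
S=cam('scene');cv2.imwrite('pics/s2.png',cv2.resize(S['image'][90:240,165:415],None,fx=3.2,fy=3.2,interpolation=2))"
```

```text
t 3.4 pos [0.4536 0.0108 0.1385] a -7.5 tilt [ 0.  0. -1.] turn -0.001 then shift mm [ 0.2 -0.6  0.5] open 0.0853 gf 0.0
```

View pics/s2.png

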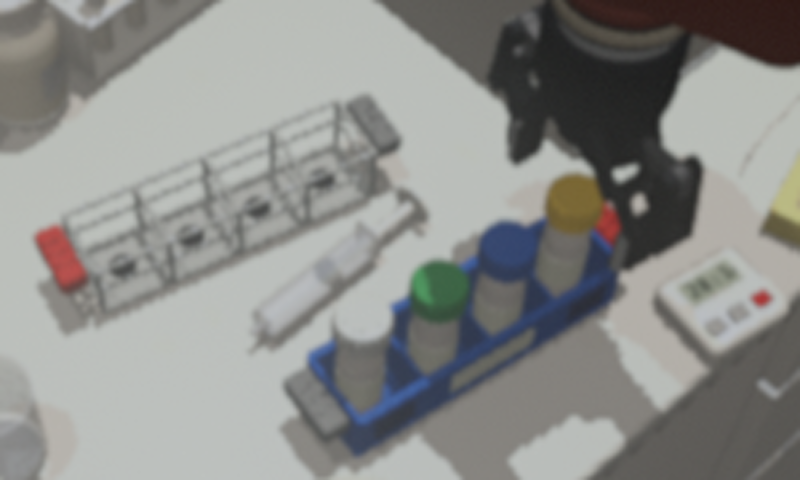

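The cap at crop px (575,200) sits midway between the fingertips at about (515,155) and (640,260). I'll close the jaw.

Request:
drive_tool:
  rows:
    - [[0,0,0],0]
    - [[0,0,0],0]
    - [[0,0,0],0]
    - [[0,0,0],0]
    - [[0,0,0],0]
    - [[0,0,0],0]
    - [[0,0,0],0]
    - [[0,0,0],0]
  jaw: 1
  grip_force: 30

```text
t: 4.25
tool_pos: [0.4535, 0.0111, 0.1387]
tool_rot: [2.359, 2.073, 0.001]
contact_force: [-1.4, 0.6, 5.9]
opening: 0.0309
grip_force: 29.8
```

Request:
drive_tool:
  rows:
    - [[0,0,-0.01],0]
    - [[0,0,-0.02],0]
    - [[0,0,-0.03],0]
    - [[0,0,-0.03],0]
    - [[0,0,-0.03],0]
    - [[0,0,0],0]

```text
t: 4.85
tool_pos: [0.4551, 0.0109, 0.2632]
tool_rot: [2.355, 2.069, 0.01]
contact_force: [-0.1, -0.3, 0.4]
opening: 0.0313
grip_force: 29.8
```

```bash
python3 -c "
from h import *
go(D['Y'],.26,-12.9)
S=cam('scene');cv2.imwrite('pics/s3.png',cv2.resize(S['image'][60:240,165:415],None,fx=3,fy=3,interpolation=2))"
```

```text
t 4.85 pos [0.4551 0.0109 0.2632] a -7.4 tilt [ 0.009 -0.001 -1.   ] turn 0.096 then shift mm [226.8 137.7   4.7] open 0.0313 gf 29.8
```

View pics/s3.png

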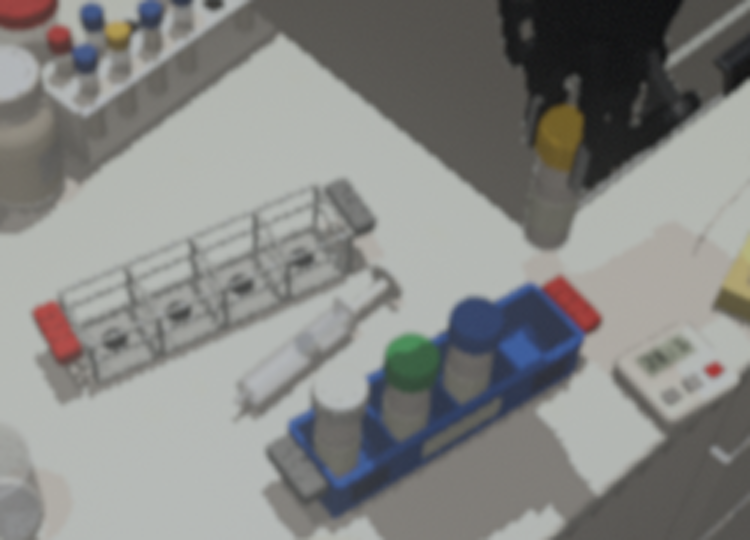

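The yellow tube is held upright and clear, with the cap at crop px (560,135), and its cell is empty. I'll carry it to steel cell 1.

Request:
drive_tool:
  rows:
    - [[0,0,0],0.096]
    - [[0.028,0.017,0],0]
    - [[0.028,0.017,0],0]
    - [[0.028,0.017,0],0]
    - [[0.028,0.017,0],0]
    - [[0.028,0.017,0],0]
    - [[0.028,0.017,0],0]
    - [[0.028,0.017,0],0]
    - [[0.028,0.017,0],0]
    - [[0,0,0],0]

```text
t: 5.9
tool_pos: [0.6362, 0.2012, 0.2547]
tool_rot: [-2.453, -1.959, 0.004]
contact_force: [-0.3, -0.1, -0.7]
opening: 0.031
grip_force: 29.9
```

Request:
drive_tool:
  rows:
    - [[0,0,0],0]
    - [[0,0,0],0]

```text
t: 6.1
tool_pos: [0.6346, 0.1985, 0.2564]
tool_rot: [-2.456, -1.957, 0.004]
contact_force: [-0.5, -0.3, -0.6]
opening: 0.031
grip_force: 29.9
```

```bash
python3 -c "
from h import *
go(D['Y'],.14,-12.9)"
```

```text
t 6.1 pos [0.6346 0.1985 0.2564] a -12.9 tilt [-0.003 -0.001 -1.   ] turn -0.0 then shift mm [  4.    4.9 116.4] open 0.031 gf 29.9
```

Request:
drive_tool:
  rows:
    - [[0.004,0.005,0],0]
    - [[0,0,0.02],0]
    - [[0,0,0.02],0]
    - [[0,0,0.015],0]
    - [[0,0,0],0]
    - [[0,0,0],0]

```text
t: 6.7
tool_pos: [0.6414, 0.2017, 0.203]
tool_rot: [-2.457, -1.958, 0.0]
contact_force: [0.9, 0.4, 0.3]
opening: 0.0311
grip_force: 29.9
```

```bash
python3 -c "
from h import *
go(D['Y'],.1395,-12.9)
S=cam('scene');T=cam('top');cv2.imwrite('pics/s4.png',np.hstack([cv2.resize(S['image'][60:240,150:330],(400,400)),cv2.resize(T['image'][90:240,200:350],(400,400))]))"
```

```text
t 6.7 pos [0.6414 0.2017 0.203 ] a -12.9 tilt [-0. -0. -1.] turn -0.0 then shift mm [-0.8 -1.2 63.5] open 0.0311 gf 29.9
```

View pics/s4.png

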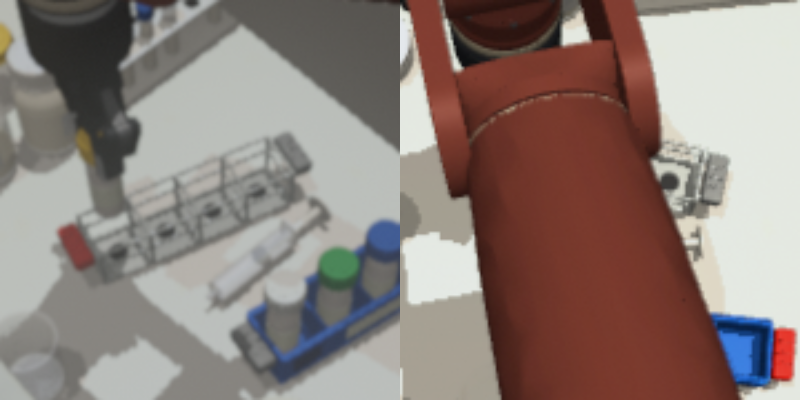

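The tube hangs above steel cell 1, with its underside at left-crop px (108,205) and the cell's disc at (118,250). It looks consistent, so I'll lower it.

Request:
drive_tool:
  rows:
    - [[-0.001,-0.001,0.012],0]
    - [[0,0,0.015],0]
    - [[0,0,0.015],0]
    - [[0,0,0.012],0]
    - [[0,0,0.006],0]
    - [[0,0,0.002],0]
    - [[0,0,0],0]
    - [[0,0,0],0]

```text
t: 7.6
tool_pos: [0.6407, 0.2013, 0.1417]
tool_rot: [2.456, 1.958, 0.002]
contact_force: [-0.7, -0.3, -0.4]
opening: 0.0311
grip_force: 29.9
```

```bash
python3 -c "
from h import *
go(D['Y'],.1395,-12.9); print(ctrl.get_obs()['contact_force'])
S=cam('scene');cv2.imwrite('pics/s5.png',cv2.resize(S['image'][100:220,160:280],(480,480)))"
```

```text
t 7.6 pos [0.6407 0.2013 0.1417] a -12.9 tilt [ 0.001  0.    -1.   ] turn 0.0 then shift mm [-0.2 -0.6  2.2] open 0.0311 gf 29.9
[-0.65569463 -0.25316598 -0.42589773]
```

View pics/s5.png

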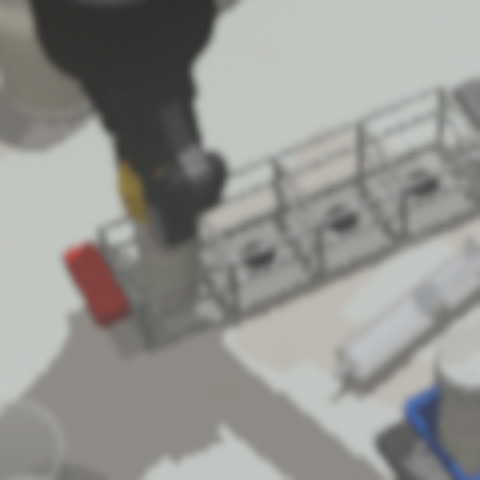

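The yellow tube is inside cell 1, at px (165,290). I'll lower 2 mm, release and rise.

Request:
drive_tool:
  rows:
    - [[0,0,0.0022],0]
    - [[0,0,0],0]
    - [[0,0,0],0]

```text
t: 7.95
tool_pos: [0.6403, 0.2012, 0.1389]
tool_rot: [2.457, 1.958, 0.0]
contact_force: [-0.4, -0.4, -0.2]
opening: 0.0312
grip_force: 29.9
```

Request:
drive_tool:
  rows:
    - [[0,0,0],0]
    - [[0,0,0],0]
    - [[0,0,0],0]
    - [[0,0,0],0]
    - [[0,0,0],0]
    - [[0,0,0],0]
    - [[0,0,0],0]
    - [[0,0,0],0]
  jaw: 0

```text
t: 8.75
tool_pos: [0.6402, 0.2012, 0.1387]
tool_rot: [-2.457, -1.958, 0.0]
contact_force: [0.1, 0.3, 1.1]
opening: 0.0854
grip_force: 0.0
```

Request:
drive_tool:
  rows:
    - [[0,0,-0.01],0]
    - [[0,0,-0.02],0]
    - [[0,0,-0.03],0]
    - [[0,0,-0.03],0]
    - [[0,0,-0.03],0]
    - [[0,0,0],0]
    - [[0,0,0],0]

```text
t: 9.45
tool_pos: [0.6406, 0.2013, 0.2604]
tool_rot: [2.456, 1.957, 0.004]
contact_force: [-0.2, 1.4, -0.7]
opening: 0.0854
grip_force: 0.0
```

```bash
python3 -c "
from h import *
go(P['B'],.25,-7.4)"
```

```text
t 9.45 pos [0.6406 0.2013 0.2604] a -12.9 tilt [ 0.003  0.001 -1.   ] turn -0.096 then shift mm [-160.8 -166.     9.9] open 0.0854 gf 0.0
```

Request:
drive_tool:
  rows:
    - [[0,0,0],-0.096]
    - [[-0.023,-0.024,0],0]
    - [[-0.023,-0.024,0],0]
    - [[-0.023,-0.024,0],0]
    - [[-0.023,-0.024,0],0]
    - [[-0.023,-0.024,0],0]
    - [[-0.023,-0.023,0],0]
    - [[-0.023,-0.023,0],0]
    - [[0,0,0],0]
    - [[0,0,0],0]

```text
t: 10.45
tool_pos: [0.4542, 0.0627, 0.2575]
tool_rot: [-2.36, -2.072, 0.001]
contact_force: [0.0, 0.0, -0.1]
opening: 0.0855
grip_force: 0.0
```

```bash
python3 -c "
from h import *
go(P['B'],.138,-7.4)
S=cam('scene');cv2.imwrite('pics/s6.png',cv2.resize(S['image'][100:230,160:350],(760,520)))"
```

```text
t 10.45 pos [0.4542 0.0627 0.2575] a -7.4 tilt [-0.001  0.    -1.   ] turn -0.001 then shift mm [  0.6   1.2 119.5] open 0.0855 gf 0.0
```

View pics/s6.png

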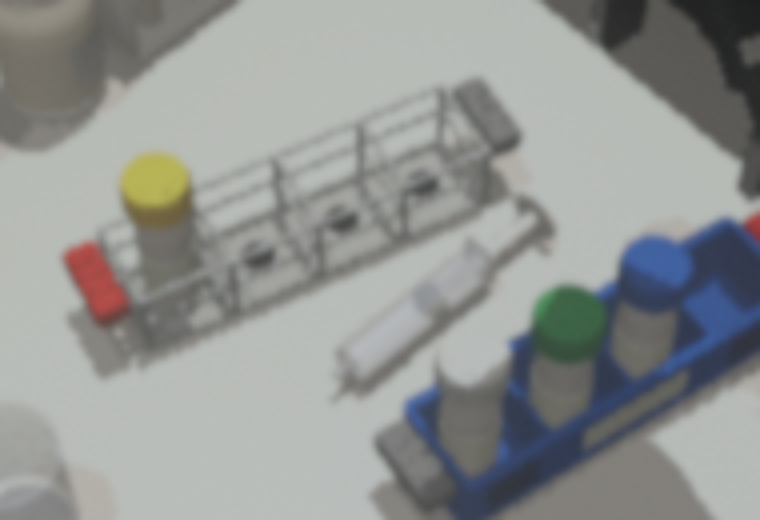

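Yellow stands upright in cell 1, cap at px (155,190). Next is blue.

Request:
drive_tool:
  rows:
    - [[0.0005,0.001,0],0]
    - [[0,0,0.03],0]
    - [[0,0,0.03],0]
    - [[0,0,0.03],0]
    - [[0,0,0.02],0]
    - [[0,0,0.009],0]
    - [[0,0,0],0]
    - [[0,0,0],0]

```text
t: 11.3
tool_pos: [0.4568, 0.0634, 0.1406]
tool_rot: [2.359, 2.074, 0.001]
contact_force: [0.9, -0.5, -0.1]
opening: 0.0852
grip_force: 0.0
```

Request:
drive_tool:
  rows:
    - [[0,0,0],0]
    - [[0,0,0],0]
    - [[0,0,0],0]
    - [[0,0,0],0]
    - [[0,0,0],0]
    - [[0,0,0],0]
    - [[0,0,0],0]
    - [[0,0,0],0]
  jaw: 1

```text
t: 12.1
tool_pos: [0.4563, 0.0632, 0.1404]
tool_rot: [2.36, 2.073, 0.001]
contact_force: [-1.9, 0.3, 5.2]
opening: 0.0311
grip_force: 29.7
```

Request:
drive_tool:
  rows:
    - [[0,0,-0.01],0]
    - [[0,0,-0.02],0]
    - [[0,0,-0.03],0]
    - [[0,0,-0.03],0]
    - [[0,0,-0.03],0]
    - [[0,0,0],0]
    - [[0,0,0],0]

```text
t: 12.8
tool_pos: [0.456, 0.0632, 0.2601]
tool_rot: [2.359, 2.073, 0.001]
contact_force: [0.6, 0.5, -1.1]
opening: 0.031
grip_force: 29.8
```

```bash
python3 -c "
from h import *
go(D['B'],.26,-12.9)"
```

```text
t 12.8 pos [0.456  0.0632 0.2601] a -7.4 tilt [ 0.001 -0.    -1.   ] turn 0.096 then shift mm [128.7 148.5   0.3] open 0.031 gf 29.8
```

Request:
drive_tool:
  rows:
    - [[0,0,0],0.096]
    - [[0.021,0.025,0],0]
    - [[0.021,0.025,0],0]
    - [[0.021,0.025,0],0]
    - [[0.021,0.025,0],0]
    - [[0.021,0.025,0],0]
    - [[0.021,0.023,0],0]
    - [[0,0,0],0]
    - [[0,0,0],0]
    - [[0,0,0],0]

```text
t: 13.8
tool_pos: [0.6271, 0.1527, 0.2581]
tool_rot: [-2.456, -1.957, 0.004]
contact_force: [0.2, 0.8, -0.7]
opening: 0.0309
grip_force: 30.0
```

```bash
python3 -c "
from h import *
go(D['B'],.141,-12.9)"
```

```text
t 13.8 pos [0.6271 0.1527 0.2581] a -12.9 tilt [-0.003 -0.    -1.   ] turn -0.0 then shift mm [  3.4   2.  117.1] open 0.0309 gf 30.0
```

Request:
drive_tool:
  rows:
    - [[0.003,0.002,0],0]
    - [[0,0,0.03],0]
    - [[0,0,0.025],0]
    - [[0,0,0],0]
    - [[0,0,0],0]

```text
t: 14.3
tool_pos: [0.6305, 0.1553, 0.2048]
tool_rot: [-2.457, -1.958, 0.001]
contact_force: [0.6, 0.7, 0.0]
opening: 0.0309
grip_force: 30.0
```

```bash
python3 -c "
from h import *
go(D['B'],.141,-12.9)"
```

```text
t 14.3 pos [0.6305 0.1553 0.2048] a -12.9 tilt [-0.001 -0.    -1.   ] turn -0.0 then shift mm [-0.  -1.  63.8] open 0.0309 gf 30.0
```

Request:
drive_tool:
  rows:
    - [[0,-0.001,0.012],0]
    - [[0,0,0.015],0]
    - [[0,0,0.015],0]
    - [[0,0,0.012],0]
    - [[0,0,0.006],0]
    - [[0,0,0.003],0]
    - [[0,0,0],0]
    - [[0,0,0],0]

```text
t: 15.1
tool_pos: [0.6304, 0.1558, 0.1423]
tool_rot: [2.456, 1.958, 0.002]
contact_force: [-0.1, -0.4, 0.1]
opening: 0.0311
grip_force: 30.0
```

```bash
python3 -c "
from h import *
go(D['B'],.141,-12.9)"
```

```text
t 15.1 pos [0.6304 0.1558 0.1423] a -12.9 tilt [ 0.001  0.    -1.   ] turn 0.0 then shift mm [-0.5 -0.8  1.3] open 0.0311 gf 30.0
```

Request:
drive_tool:
  rows:
    - [[0,0,0.0015],0]
    - [[0,0,0],0]
    - [[0,0,0],0]

```text
t: 15.4
tool_pos: [0.6301, 0.1557, 0.1405]
tool_rot: [2.456, 1.958, 0.001]
contact_force: [0.4, 0.5, -1.3]
opening: 0.0313
grip_force: 30.1
```

Request:
drive_tool:
  rows:
    - [[0,0,0],0]
    - [[0,0,0],0]
    - [[0,0,0],0]
    - [[0,0,0],0]
    - [[0,0,0],0]
    - [[0,0,0],0]
    - [[0,0,0],0]
    - [[0,0,0],0]
  jaw: 0

```text
t: 16.2
tool_pos: [0.6299, 0.1557, 0.1402]
tool_rot: [-2.457, -1.958, 0.0]
contact_force: [-0.6, -0.1, -0.9]
opening: 0.0858
grip_force: 0.0
```

Request:
drive_tool:
  rows:
    - [[0,0,-0.01],0]
    - [[0,0,-0.02],0]
    - [[0,0,-0.03],0]
    - [[0,0,-0.03],0]
    - [[0,0,-0.03],0]
    - [[0,0,0],0]
    - [[0,0,0],0]

```text
t: 16.9
tool_pos: [0.6304, 0.1558, 0.2619]
tool_rot: [2.456, 1.957, 0.004]
contact_force: [-0.5, -0.6, -0.1]
opening: 0.0852
grip_force: 0.0
```

```bash
python3 -c "
from h import *
go(P['G'],.25,-7.4)"
```

```text
t 16.9 pos [0.6304 0.1558 0.2619] a -12.9 tilt [ 0.003  0.    -1.   ] turn -0.096 then shift mm [ -66.9 -162.7   11.4] open 0.0852 gf 0.0
```

Request:
drive_tool:
  rows:
    - [[0,0,0],-0.096]
    - [[-0.011,-0.027,0],0]
    - [[-0.011,-0.027,0],0]
    - [[-0.011,-0.027,0],0]
    - [[-0.011,-0.027,0],0]
    - [[-0.011,-0.027,0],0]
    - [[-0.011,-0.027,0],0]
    - [[0,0,0],0]
    - [[0,0,0],0]
    - [[0,0,0],0]

```text
t: 17.9
tool_pos: [0.4612, 0.1112, 0.2598]
tool_rot: [-2.36, -2.073, 0.001]
contact_force: [-0.5, 0.7, 0.5]
opening: 0.0853
grip_force: 0.0
```

```bash
python3 -c "
from h import *
go(P['G'],.139,-7.4)
S=cam('scene');cv2.imwrite('pics/s7.png',cv2.resize(S['image'][100:230,160:350],(760,520)))"
```

```text
t 17.9 pos [0.4612 0.1112 0.2598] a -7.4 tilt [-0.001  0.    -1.   ] turn 0.0 then shift mm [ -0.9  -0.7 120.8] open 0.0853 gf 0.0
```

View pics/s7.png

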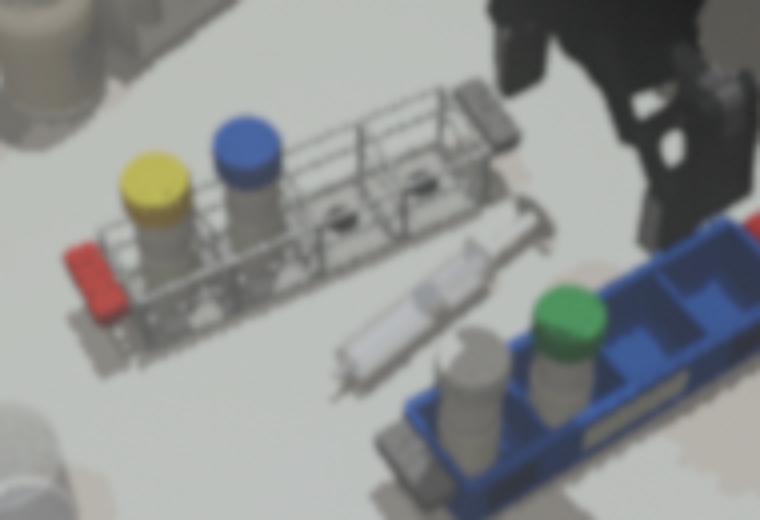

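Yellow and blue stand upright in cells 1 and 2, caps at px (155,190) and (247,150). Green is next.

Request:
drive_tool:
  rows:
    - [[-0.001,-0.001,0],0]
    - [[0,0,0.03],0]
    - [[0,0,0.03],0]
    - [[0,0,0.03],0]
    - [[0,0,0.02],0]
    - [[0,0,0.011],0]
    - [[0,0,0],0]
    - [[0,0,0],0]

```text
t: 18.75
tool_pos: [0.4604, 0.1103, 0.14]
tool_rot: [2.359, 2.073, 0.001]
contact_force: [0.2, -0.6, 0.5]
opening: 0.0859
grip_force: 0.0
```

Request:
drive_tool:
  rows:
    - [[0,0,0],0]
    - [[0,0,0],0]
    - [[0,0,0],0]
    - [[0,0,0],0]
    - [[0,0,0],0]
    - [[0,0,0],0]
    - [[0,0,0],0]
    - [[0,0,0],0]
  jaw: 1

```text
t: 19.55
tool_pos: [0.4601, 0.1103, 0.1399]
tool_rot: [2.36, 2.073, 0.001]
contact_force: [-0.0, 0.9, 4.2]
opening: 0.0311
grip_force: 29.8
```

Request:
drive_tool:
  rows:
    - [[0,0,-0.01],0]
    - [[0,0,-0.02],0]
    - [[0,0,-0.03],0]
    - [[0,0,-0.03],0]
    - [[0,0,-0.03],0]
    - [[0,0,0],0]
    - [[0,0,0],0]

```text
t: 20.25
tool_pos: [0.4596, 0.1103, 0.2594]
tool_rot: [2.36, 2.073, 0.001]
contact_force: [-0.7, -0.2, -1.2]
opening: 0.0311
grip_force: 29.9
```

```bash
python3 -c "
from h import *
go(D['G'],.26,-12.9)"
```

```text
t 20.25 pos [0.4596 0.1103 0.2594] a -7.4 tilt [ 0.001  0.    -1.   ] turn 0.096 then shift mm [ 34.8 155.5  -0.5] open 0.0311 gf 29.9
```

Request:
drive_tool:
  rows:
    - [[0,0,0],0.096]
    - [[0.006,0.026,0],0]
    - [[0.006,0.026,0],0]
    - [[0.006,0.026,0],0]
    - [[0.006,0.026,0],0]
    - [[0.006,0.026,0],0]
    - [[0.006,0.026,0],0]
    - [[0,0,0],0]
    - [[0,0,0],0]
    - [[0,0,0],0]

```text
t: 21.25
tool_pos: [0.6185, 0.1106, 0.2576]
tool_rot: [-2.455, -1.957, 0.004]
contact_force: [-0.5, 0.2, -0.1]
opening: 0.0308
grip_force: 30.0
```

```bash
python3 -c "
from h import *
go(D['G'],.1405,-12.9)"
```

```text
t 21.25 pos [0.6185 0.1106 0.2576] a -12.9 tilt [-0.003 -0.    -1.   ] turn 0.0 then shift mm [ -0.9   1.1 117.1] open 0.0308 gf 30.0
```

Request:
drive_tool:
  rows:
    - [[-0.001,0.0005,0],0]
    - [[0,0,0.03],0]
    - [[0,0,0.025],0]
    - [[0,0,0],0]
    - [[0,0,0],0]

```text
t: 21.75
tool_pos: [0.6195, 0.1095, 0.2042]
tool_rot: [-2.456, -1.958, 0.001]
contact_force: [0.3, -0.3, -0.1]
opening: 0.0309
grip_force: 30.0
```

Request:
drive_tool:
  rows:
    - [[0,0,0.012],0]
    - [[0,0,0.015],0]
    - [[0,0,0.015],0]
    - [[0,0,0.012],0]
    - [[0,0,0.006],0]
    - [[0,0,0.001],0]
    - [[0,0,0],0]
    - [[0,0,0],0]

```text
t: 22.55
tool_pos: [0.6206, 0.1095, 0.144]
tool_rot: [2.456, 1.958, 0.002]
contact_force: [0.2, 0.8, -0.2]
opening: 0.0312
grip_force: 30.0
```

```bash
python3 -c "
from h import *
go(D['G'],.1405,-12.9)"
```

```text
t 22.55 pos [0.6206 0.1095 0.144 ] a -12.9 tilt [ 0.001  0.    -1.   ] turn 0.0 then shift mm [-0.4 -1.5  3.5] open 0.0312 gf 30.0
```

Request:
drive_tool:
  rows:
    - [[0,-0.001,0.003],0]
    - [[0,0,0],0]
    - [[0,0,0],0]

```text
t: 22.85
tool_pos: [0.6191, 0.1097, 0.1403]
tool_rot: [2.457, 1.958, 0.0]
contact_force: [-0.1, -0.3, -0.6]
opening: 0.031
grip_force: 30.0
```

Request:
drive_tool:
  rows:
    - [[0,0,0],0]
    - [[0,0,0],0]
    - [[0,0,0],0]
    - [[0,0,0],0]
    - [[0,0,0],0]
    - [[0,0,0],0]
    - [[0,0,0],0]
    - [[0,0,0],0]
  jaw: 0

```text
t: 23.65
tool_pos: [0.619, 0.1097, 0.1402]
tool_rot: [-2.457, -1.958, 0.0]
contact_force: [0.2, 0.2, -0.3]
opening: 0.0854
grip_force: 0.0
```

Request:
drive_tool:
  rows:
    - [[0,0,-0.01],0]
    - [[0,0,-0.02],0]
    - [[0,0,-0.03],0]
    - [[0,0,-0.03],0]
    - [[0,0,-0.03],0]
    - [[0,0,0],0]
    - [[0,0,0],0]

```text
t: 24.35
tool_pos: [0.6195, 0.1097, 0.2618]
tool_rot: [2.456, 1.957, 0.004]
contact_force: [-0.2, 0.9, -0.3]
opening: 0.0854
grip_force: 0.0
```

```bash
python3 -c "
from h import *
go(P['W'],.25,-7.4)"
```

```text
t 24.35 pos [0.6195 0.1097 0.2618] a -12.9 tilt [ 0.003  0.    -1.   ] turn -0.096 then shift mm [  28.1 -151.8   11.4] open 0.0854 gf 0.0
```

Request:
drive_tool:
  rows:
    - [[0,0,0],-0.096]
    - [[0.005,-0.025,0],0]
    - [[0.005,-0.025,0],0]
    - [[0.005,-0.025,0],0]
    - [[0.005,-0.025,0],0]
    - [[0.004,-0.026,0],0]
    - [[0.004,-0.026,0],0]
    - [[0,0,0],0]
    - [[0,0,0],0]
    - [[0,0,0],0]

```text
t: 25.35
tool_pos: [0.4722, 0.1568, 0.2596]
tool_rot: [-2.36, -2.073, 0.001]
contact_force: [-0.8, -0.4, -0.7]
opening: 0.0857
grip_force: 0.0
```

```bash
python3 -c "
from h import *
go(P['W'],.139,-7.4)
S=cam('scene');cv2.imwrite('pics/s8.png',cv2.resize(S['image'][100:230,160:350],(760,520)))"
```

```text
t 25.35 pos [0.4722 0.1568 0.2596] a -7.4 tilt [-0.001 -0.    -1.   ] turn -0.0 then shift mm [  0.4   0.4 120.6] open 0.0857 gf 0.0
```

View pics/s8.png

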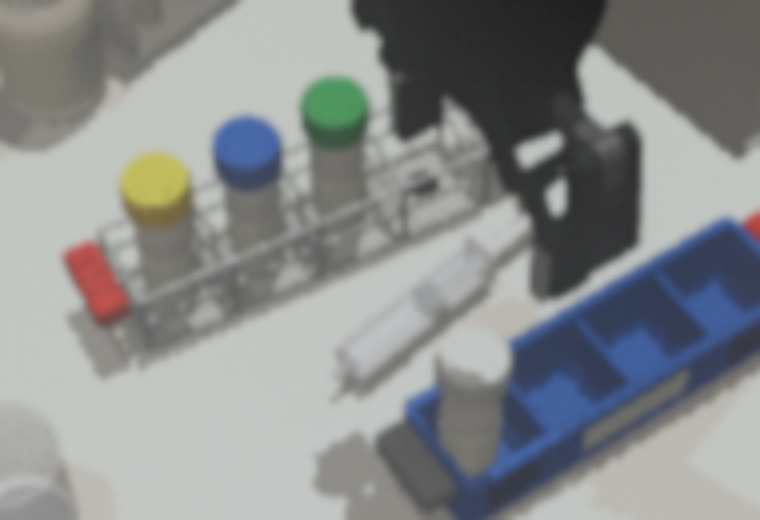

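Three tubes stand upright in steel cells 1 to 3, and white is the last one in the blue rack, cap at px (475,358).

Request:
drive_tool:
  rows:
    - [[0,0,0],0]
    - [[0,0,0.03],0]
    - [[0,0,0.03],0]
    - [[0,0,0.03],0]
    - [[0,0,0.02],0]
    - [[0,0,0.011],0]
    - [[0,0,0],0]
    - [[0,0,0],0]

```text
t: 26.2
tool_pos: [0.4727, 0.157, 0.14]
tool_rot: [2.36, 2.073, 0.002]
contact_force: [0.7, 0.7, -0.2]
opening: 0.0852
grip_force: 0.0
```

Request:
drive_tool:
  rows:
    - [[0,0,0],0]
    - [[0,0,0],0]
    - [[0,0,0],0]
    - [[0,0,0],0]
    - [[0,0,0],0]
    - [[0,0,0],0]
    - [[0,0,0],0]
    - [[0,0,0],0]
  jaw: 1

```text
t: 27.0
tool_pos: [0.4724, 0.1571, 0.14]
tool_rot: [2.36, 2.073, 0.002]
contact_force: [-0.9, -0.1, 4.8]
opening: 0.0307
grip_force: 29.9
```

Request:
drive_tool:
  rows:
    - [[0,0,-0.01],0]
    - [[0,0,-0.02],0]
    - [[0,0,-0.03],0]
    - [[0,0,-0.03],0]
    - [[0,0,-0.03],0]
    - [[0,0,0],0]
    - [[0,0,0],0]

```text
t: 27.7
tool_pos: [0.4719, 0.157, 0.2595]
tool_rot: [2.36, 2.073, 0.001]
contact_force: [1.2, -0.4, -0.5]
opening: 0.0308
grip_force: 29.9
```

```bash
python3 -c "
from h import *
go(D['W'],.26,-12.9)"
```

```text
t 27.7 pos [0.4719 0.157  0.2595] a -7.4 tilt [ 0.001  0.    -1.   ] turn 0.096 then shift mm [-60.7 154.2  -0.4] open 0.0308 gf 29.9
```

Request:
drive_tool:
  rows:
    - [[0,0,0],0.096]
    - [[-0.01,0.026,0],0]
    - [[-0.01,0.026,0],0]
    - [[-0.01,0.026,0],0]
    - [[-0.01,0.026,0],0]
    - [[-0.01,0.025,0],0]
    - [[-0.01,0.025,0],0]
    - [[0,0,0],0]
    - [[0,0,0],0]
    - [[0,0,0],0]

```text
t: 28.7
tool_pos: [0.6075, 0.0647, 0.2576]
tool_rot: [-2.455, -1.957, 0.003]
contact_force: [-0.4, -0.1, -0.4]
opening: 0.0311
grip_force: 30.0
```

```bash
python3 -c "
from h import *
go(D['W'],.1405,-12.9)"
```

```text
t 28.7 pos [0.6075 0.0647 0.2576] a -12.9 tilt [-0.003  0.    -1.   ] turn 0.001 then shift mm [ -0.9   1.8 117.1] open 0.0311 gf 30.0
```

Request:
drive_tool:
  rows:
    - [[-0.001,0.001,0],0]
    - [[0,0,0.03],0]
    - [[0,0,0.025],0]
    - [[0,0,0],0]
    - [[0,0,0],0]

```text
t: 29.2
tool_pos: [0.6089, 0.0633, 0.2042]
tool_rot: [-2.456, -1.958, 0.001]
contact_force: [0.3, 0.4, 0.2]
opening: 0.0309
grip_force: 30.0
```

Request:
drive_tool:
  rows:
    - [[0,0,0.012],0]
    - [[0,0,0.015],0]
    - [[0,0,0.015],0]
    - [[0,0,0.012],0]
    - [[0,0,0.006],0]
    - [[0,0,0.001],0]
    - [[0,0,0],0]
    - [[0,0,0],0]

```text
t: 30.0
tool_pos: [0.6099, 0.063, 0.144]
tool_rot: [2.456, 1.957, 0.002]
contact_force: [0.7, -0.6, -0.1]
opening: 0.0317
grip_force: 30.0
```

```bash
python3 -c "
from h import *
go(D['W'],.1405,-12.9)"
```

```text
t 30.0 pos [0.6099 0.063  0.144 ] a -12.9 tilt [ 0.001 -0.    -1.   ] turn 0.0 then shift mm [ 0.2 -1.3  3.5] open 0.0317 gf 30.0
```

Request:
drive_tool:
  rows:
    - [[0,-0.001,0.003],0]
    - [[0,0,0],0]
    - [[0,0,0],0]

```text
t: 30.3
tool_pos: [0.6084, 0.0632, 0.1403]
tool_rot: [2.457, 1.958, 0.0]
contact_force: [0.7, -0.1, -0.8]
opening: 0.031
grip_force: 30.0
```

Request:
drive_tool:
  rows:
    - [[0,0,0],0]
    - [[0,0,0],0]
    - [[0,0,0],0]
    - [[0,0,0],0]
    - [[0,0,0],0]
    - [[0,0,0],0]
    - [[0,0,0],0]
    - [[0,0,0],0]
  jaw: 0

```text
t: 31.1
tool_pos: [0.6084, 0.0632, 0.1402]
tool_rot: [-2.457, -1.958, 0.0]
contact_force: [-0.2, -0.1, -0.3]
opening: 0.0852
grip_force: 0.0
```

Request:
drive_tool:
  rows:
    - [[0,0,-0.01],0]
    - [[0,0,-0.02],0]
    - [[0,0,-0.03],0]
    - [[0,0,-0.03],0]
    - [[0,0,-0.03],0]
    - [[0,-0.03,-0.03],0]
    - [[0,-0.04,-0.02],0]
    - [[0,-0.04,0],0]
    - [[0,0,0],0]
    - [[0,0,0],0]

```text
t: 32.1
tool_pos: [0.5009, 0.0879, 0.3111]
tool_rot: [2.455, 1.958, 0.002]
contact_force: [0.9, 0.0, -0.3]
opening: 0.0858
grip_force: 0.0
```

Request:
drive_tool:
  rows:
    - [[-0.04,-0.02,0],0]
    - [[-0.04,-0.02,0],0]
    - [[-0.04,-0.02,0],0]
    - [[0,0,0],0]
    - [[0,0,0],0]

```text
t: 32.6
tool_pos: [0.4165, -0.0168, 0.3107]
tool_rot: [2.459, 1.954, 0.002]
contact_force: [0.5, 0.8, 0.2]
opening: 0.0854
grip_force: 0.0
```

```bash
python3 -c "
from h import *
S=cam('scene');T=cam('top');cv2.imwrite('pics/s9.png',np.hstack([cv2.resize(S['image'][100:310,130:340],(400,400)),cv2.resize(T['image'][100:290,165:355],(400,400))]))"
```

```text
(no output)
```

View pics/s9.png

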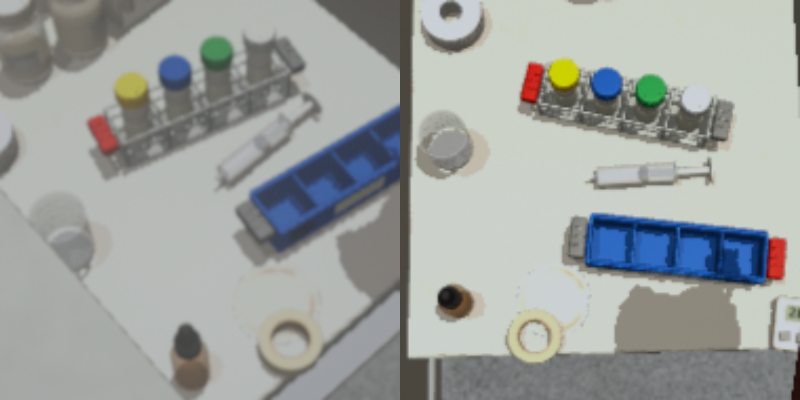

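All four tubes stand upright in the steel rack in the order yellow, blue, green, white from the red marker: right-crop px (564,75), (606,83), (651,90), (696,98). The beaker at (447,145) and dropper at (455,300) have not moved.

```bash
python3 -c "
from station import ctrl
print(ctrl.finish_job())"
```

```text
the job is handed in; nothing more can be done
None
```

The job is handed in: all four tubes stand upright in the steel rack in the order yellow, blue, green, white from its red marker, and the beaker and dropper bottle were left alone (about 33 s of the 96 s allowed).

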